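Load a slotted bobbin on the bench winder

ROBOT

A 6-joint arm with a two-finger parallel gripper is mounted at the origin on a cart in front of the work surface, level with it; the furniture and walls round the work are solid. World frame = base frame: x ahead of the robot, y to its left, z up, the work surface at z = 0. Lengths are in m, angles in rad, forces in N, time in s.
With the tool pointing down it reaches from about 0.35 to 0.875 m from the base axis. Payload 4.2 kg.
Tool frame: the origin (TCP) lies at the very end of the fingers, on their centre line; the grasp point (between the pads) lies 19 mm behind it; z points along the fingers, y is the line along which they close (so a half turn about z gives the same grasp; the last joint's range is limited). The gripper opens to 85 mm and grips with 20 to 120 N. Pads are 22 mm wide; open, the fingers measure 114 mm over their backs; the gripper's body (76 mm by 85 mm) begins 54 mm behind the grasp point. The pads swing forward as they close: fully open they stand 13 mm farther back than shut.
Start: joints at [-1.06, 0.385, 0.008, 0, -1.194, -0.259], TCP at [0.156, -0.605, 0.231] pointing down, gripper open.
Joint ranges: [-3.14, 3.14], [-1.21, 2.06], [-1.07, 1.41], [-3.16, 2.05], [-2.99, -0.16], [-3.1, 3.1]. Speed limits (rad/s): [2.79, 2.79, 3.14, 3.14, 3.14, 3.14].

INTERFACE

Orientations are given as a unit quaternion [x, y, z, w].
In Python, from cell import env gives the robot as it stands.
- The arm moves only by the shell command python3 steer.py 'ROWS' [FORCE]. ROWS is rows parted by semicolons, their numbers by spaces, 1 to 5 of them, each of 5 numbers: dx, dy, dz in m, then a turn about the tool's z in rad, then the finger opening in m; each row shifts and turns the commanded pose from where the row before left it, along the tool's axes as they then stand; what a row does not reach is not made up. A row lasts 1/10 s, in which the tool goes at most 0.05 m and 0.15 rad, less where a joint would pass 70% of its speed; a pose out of reach is approached as far as the arm can. The fingers move at their own pace and stop on an object; FORCE is the grip in N (left out, the last holds). Time passes only in rows, so rows that do not move let the fingers close. It prints the time, the measured TCP pose, the force, the opening and the grip force at its end.
- env.get_obs(): the state, without advancing time (a new reading comes with each control period).
- env.capture(name): name is "side" or "top"; returns the picture (400x640x3 uint8, red, green, blue); there is no depth.
- env.camera_model(name): a dict with "fx", "fy", "cx", "cy" (pixels), "D" ([k1, k2, p1, p2, k3] as OpenCV has them; the pictures are not rectified), "R" (3x3) and "t" (3): a world point X has camera coordinates R X + t. Camera axes: x right, y down, z forward; pixel columns grow to the right and rows downward; lengths in m; the calibration is good to about 2 mm. A picture is of the moment at which its call begins. camera_model takes no time and is no camera call.
- env.hand_in(): hands the job in; it is judged then, once.
The state is a dict: "clock": time; "qpos": joint angles; "joint_velocities": joint speeds; "joint_torque": joint torques, N m; "eef_pos": TCP position; "ee_rot": TCP orientation; "force": force on the tool from outside, world axes, zero at the start; "ft_torque": the same for the moment, N m; "gripper_width": finger opening in m; "grip_force": force on a finger pad.
Only numpy, scipy, OpenCV 4.12 (cv2) and the standard library are available. Lean on these libraries where they do the work, as an engineer would, in place of code of your own. Each camera call takes 0.05 s, during which the arm holds its last target. There are 200 camera calls.

TASK

Load the wide slotted bobbin on the winder: put it over the upright spindle, lower it under control (do not let it drop down the spindle) and turn it until the two driver pins enter its slots and it sits fully home, flush on the driver disc. Then let go of it, and leave the narrow bobbin, the tape roll and the tin where they are.

Things in the scene. Friction and masses are not known exactly. Their poses are not given: they have to be found in the camera images.
- bobbin: empty aluminium bobbin, upright, 34 mm tall: two 60 mm flanges, each 6 mm thick, on a 28 mm barrel; 17 mm bore through along z; same either way up; about 0.16 kg. Each flange rim has four open slots, 9 mm wide, from 16 mm off the axis to the rim, on its +x, +y, -x, -y, through the flange, aligned top and bottom. Take it across the flange rims. Origin: centre of underside, z along the bore
- winder: bench winder fixed to the table: base plate 104 x 94 x 12 mm, with a round neck 42 to 46 mm in diameter that carries, on one upright axis, a driver disc and a fixed steel spindle. The neck is narrower than the bobbin, so fingers may reach beside it. Origin: on the axis at table height, z up. Its yaw tells nothing of the pins' angle. If a bobbin hooks on one pin, the disc turns with it
- seat (a point): on the spindle's axis at the driver disc's top face, 50 mm above the table; a bobbin that is home has its underside here. Disc 53 mm in diameter; on it a pair of pins across from each other, 6 mm thick, 5 mm high, 22 mm off the axis, at an unmeasured angle. A bobbin out of register rests on them; a quarter turn at most brings it in. A stiff brake (0.3 N m) holds the disc against light rubbing
- nose (a point): tip of the steel spindle, 50 mm above the driver disc's top face; spindle 14 mm in diameter, its last 10 mm tapering to about 4 mm
- narrow_bobbin: bystander: narrow plain aluminium bobbin, 40 mm diameter flanges without slots, 50 mm tall, 9 mm bore, upright on the table, loose; its place may be swapped with the wide bobbin's. Origin: centre of its underside
- tape_roll: bystander: roll of masking tape lying flat, 48 mm diameter, 19 mm high, loose. Origin: centre of its underside
- polish_tin: bystander: round tin, 49 mm diameter, 22 mm high, loose. Origin: centre of its underside

How it is judged:
By the outcome, as a careful person would: the job done as asked, in the order asked, and still so for the second after the job is handed in, with the robot touching nothing.
It also fails if it takes over 64 s, if anything falls off the work surface, if the arm or the gripper's body presses on something with over 40 N, if the wrist force passes 120 N, or if a joint passes its speed limit or range.

## Working session

There is one attempt and no reset: what is moved stays moved. The work goes in short steps, Python scripts to look and compute and a shell command to move; the robot and the scene stay as the last step left them, time stands still between calls to the robot, and variables do not carry over. Pictures are saved under pics/ and viewed, at most 10 in all, crops included, and the job is handed in when it is done.

```bash
ls; mkdir -p pics; python3 - <<'E'
from cell import env
import cv2
o=env.get_obs();print(o['clock'],o['eef_pos'],o['ee_rot'],o['gripper_width'])
for n in("top","side"):
    m=env.camera_model(n);print(n,m)
    cv2.imwrite(f"pics/{n}0.png",env.capture(n)[:,:,::-1])
E
```

```text
cell.py
pics
steer.py
0.0 [ 0.15557913 -0.60472749  0.23023153] [-1.25464500e-01  9.92097526e-01  1.06066214e-03 -1.83562027e-04] 0.0852798506679065
top {'fx': 440.33633131056706, 'fy': 440.33633131056706, 'cx': 316.09134948883326, 'cy': 195.7055070048554, 'D': array([0.01866958, 0.        , 0.        , 0.        , 0.        ]), 'R': array([[ 0.02634762, -0.99960853,  0.00941236],
       [-0.98203392, -0.02764207, -0.18666892],
       [ 0.18685602, -0.00432498, -0.98237779]]), 't': array([0.08063742, 0.5700404 , 0.8907353 ])}
side {'fx': 506.5470101649814, 'fy': 506.5470101649814, 'cx': 326.1852838403871, 'cy': 200.52361016435583, 'D': array([-0.02251672,  0.        ,  0.        ,  0.        ,  0.        ]), 'R': array([[-0.99908443, -0.0413023 ,  0.01115455],
       [-0.02788103,  0.43082443, -0.90200497],
       [ 0.03244922, -0.90149012, -0.43158153]]), 't': array([0.60163637, 0.0535478 , 1.37422428])}
```

View pics/top0.png

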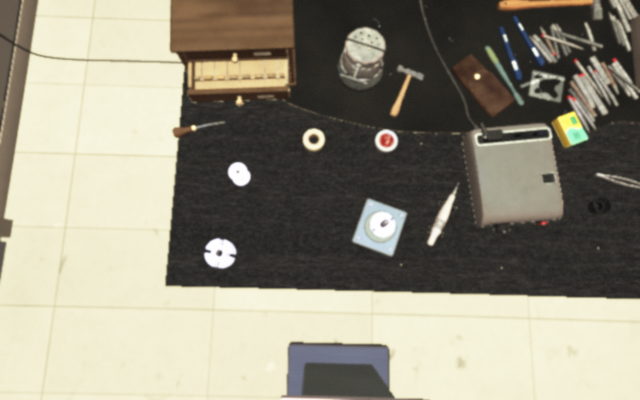

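View pics/side0.png

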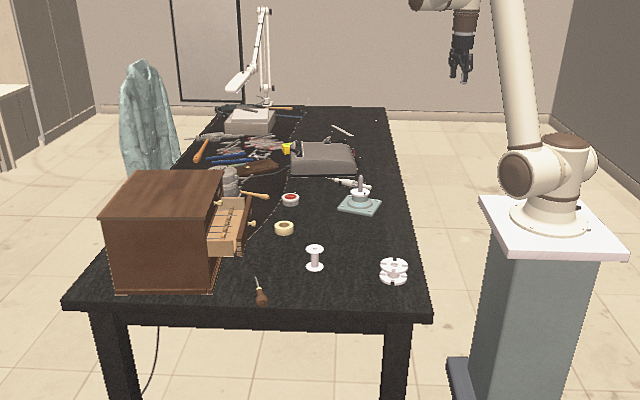

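Top view: wide bobbin at (220,253), narrow bobbin at (239,174), tape at (314,140), tin at (386,140), winder at (380,227). Side view: wide bobbin at (394,271), winder at (360,195). Next I'll enlarge the bobbin and winder in both views.

```bash
python3 - <<'E'
from cell import env
import cv2,numpy as np
A={n:np.mean([env.capture(n).astype(float) for _ in range(6)],0) for n in("top","side")}
np.savez("avg.npz",**A)
def crop(n,u,v,h=24,w=32):
    c=A[n][v-h:v+h,u-w:u+w,::-1]
    return cv2.resize(np.clip(c,0,255).astype(np.uint8),None,fx=6,fy=6,interpolation=cv2.INTER_CUBIC)
im=np.vstack([np.hstack([crop("top",220,253),crop("top",380,227)]),np.hstack([crop("side",394,271),crop("side",360,195)])])
cv2.imwrite("pics/z1.png",im);print(im.shape)
E
```

```text
(576, 768, 3)
```

View pics/z1.png

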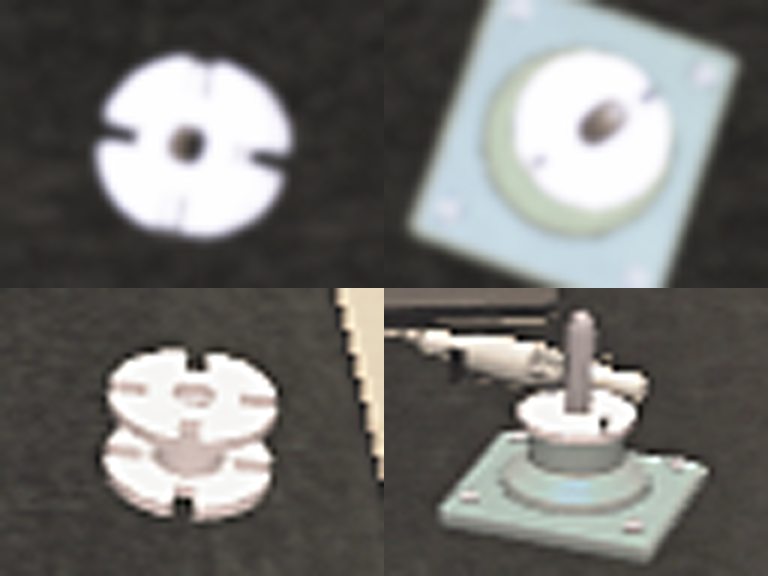

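The bobbin's slots and the disc's pins show clearly. In the zoom, the top-view pin spots are at (540,162) and (652,92), and the bobbin's slots at (118,132), (265,160), (207,75) and (181,210). The spindle nose in the side view is at (580,313). Next I'll measure centres by matching hulls in each view.

```bash
cat > m.py <<'E'
import cv2,numpy as np
from scipy.optimize import least_squares
from cell import env
M={n:env.camera_model(n) for n in("top","side")}
def K(m):return np.array([[m['fx'],0,m['cx']],[0,m['fy'],m['cy']],[0,0,1.]])
def proj(n,X):
    m=M[n];return cv2.projectPoints(np.atleast_2d(np.asarray(X,float)),cv2.Rodrigues(m['R'])[0],m['t'],K(m),m['D'])[0][:,0]
def ray(n,uv):
    m=M[n];p=cv2.undistortPoints(np.array([[uv]],float),K(m),m['D'])[0,0]
    return -m['R'].T@m['t'], m['R'].T@np.array([p[0],p[1],1])
def onz(n,uv,z):
    c,d=ray(n,uv);return c+d*(z-c[2])/d[2]
def tri(a,b):
    return least_squares(lambda X:np.r_[proj("top",X)[0]-a,proj("side",X)[0]-b],np.r_[onz("top",a,.05)]) 
def circ(c,r,z):
    t=np.linspace(0,2*np.pi,73)[:-1];return np.c_[c[0]+r*np.cos(t),c[1]+r*np.sin(t),np.full(72,z)]
def mom(pts):
    h=cv2.convexHull(np.asarray(pts,np.float32));m=cv2.moments(h);return np.array([m['m10']/m['m00'],m['m01']/m['m00'],m['m00']**.5])
def hull(img,u,v,h,thr,ch=0,S=8):
    u0,v0=u-h,v-h;c=cv2.resize(img[v0:v+h,u0:u+h,ch].astype(np.float32),None,fx=S,fy=S,interpolation=cv2.INTER_CUBIC)
    cs=cv2.findContours((c>thr).astype(np.uint8),0,cv2.CHAIN_APPROX_NONE)[0]
    k=max(cs,key=cv2.contourArea)[:,0]
    return (k+.5)/S-.5+[u0,v0]
def fitc(obs,n,r,zs,x0):
    s=least_squares(lambda c:mom(proj(n,np.vstack([circ(c,r,z) for z in zs])))[:2]-obs[:2],x0)
    return s.x, mom(proj(n,np.vstack([circ(s.x,r,z) for z in zs])))[2]
E
python3 - <<'E'
from m import *
A=np.load("avg.npz")
print("cams",[(-M[n]['R'].T@M[n]['t']).round(3) for n in M])
for n,u,v in(("top",220,253),("side",394,271)):
    o=mom(hull(A[n],u,v,22,150));x,s=fitc(o,n,.03,(0,.034),onz(n,(u,v),.017)[:2]);print("bobbin",n,o.round(2),x.round(4),s.round(2))
for t in(200,215,230):
    o=mom(hull(A["top"],383,224,18,t));x,s=fitc(o,"top",.0265,(.05,),onz("top",(383,224),.05)[:2]);print("disc",t,o.round(2),x.round(4),s.round(2))
cv=lambda o,p,q:((np.array(p)-q+.5)/6-.5+o)
nose=cv(np.array([328,171]),(580,312),np.array([384,288]))
print("nose side",nose,onz("side",nose,.1).round(4))
o=np.array([348,203]);q=np.array([384,0])
P=[onz("top",cv(o,p,q),.055) for p in((540,162),(652,92))]
print("pins",P,(P[0]+P[1])/2,np.linalg.norm(P[0]-P[1]),np.degrees(np.arctan2(*(P[1]-P[0])[1::-1])))
# pins by darkness
o=np.array([188,229]);q=np.array([0,0])
S=[onz("top",cv(o,p,q),.031) for p in((118,132),(265,160),(207,75),(181,210))]
for a,b in((0,1),(2,3)):print("slots",(S[a]+S[b])/2,np.degrees(np.arctan2(*(S[b]-S[a])[1::-1])))
d=cv(np.array([362,247]),(193,390),np.array([0,288]));d2=cv(o,(187,144),q);s=tri(d2,d);print("bore",s.x.round(4),s.cost)
E
```

```text
cams [array([0.391, 0.1  , 0.981]), array([0.558, 1.241, 0.635])]
bobbin top [219.69 253.01  27.62] [0.4423 0.3007] 26.53
bobbin side [393.22 270.74  26.36] [0.4426 0.2974] 26.14
disc 200 [381.97 224.55  24.86] [ 0.5099 -0.0456] 22.0
disc 215 [382.14 224.37  23.59] [ 0.5103 -0.046 ] 22.0
disc 230 [382.18 224.32  22.71] [ 0.5104 -0.0461] 22.0
nose side [360.25       174.58333333] [ 0.5117 -0.0471  0.1   ]
pins [array([ 0.49795887, -0.02709063,  0.055     ]), array([ 0.52390033, -0.0666636 ,  0.055     ])] [ 0.5109296  -0.04687711  0.055     ] 0.047317863231144904 -56.753765698339755
slots [0.44174858 0.29897886 0.031     ] -99.18206715669785
slots [0.44312225 0.29814869 0.031     ] 172.89220287330875
bore [0.4425 0.2995 0.0363] 0.029591071967505458
```

```bash
cat > go.py <<'E'
import sys,numpy as np
from cell import env
from scipy.spatial.transform import Rotation as R
o=env.get_obs();r=R.from_quat(o['ee_rot']);p=np.array(o['eef_pos'])
y=r.as_matrix()[:,1];a=np.degrees(np.arctan2(y[1],y[0]))
print("pos",p.round(4),"yang",round(a,2),"tiltz",r.as_matrix()[:,2].round(4),"q",np.round(o['qpos'],2),"F",np.round(o['force'],1),"T",np.round(o['ft_torque'],2),"w",round(o['gripper_width'],4),round(o['clock'],2))
v=list(map(float,sys.argv[1:]))
for k in range(0,len(v),3):
    t=np.array(v[k:k+3]);print("to",t,"tool delta",r.inv().apply(t-p).round(4));p=t
E
python3 steer.py '0 0 0 0.13 0.072; 0 0 0 0.13 0.072; 0 0 0 0.13 0.072' 40; python3 go.py .45 -.15 .23 .4424 .299 .15 .4424 .299 0
python3 - <<'E'
from m import *
d=np.array([328,171])+((np.array((577,412))-[384,288])+.5)/6-.5
s=tri(np.array([382.1,224.4]),d);print("disc tri",s.x.round(4),s.cost)
A=np.load("avg.npz")
o=mom(hull(A["top"],239,174,16,150));print("narrow",onz("top",o[:2],.025))
E
```

```text
clock: 1.0
eef_pos: [0.1557, -0.6053, 0.2313]
ee_rot: [0.072, 0.997, -0.0, 0.0]
force: [-0.3, 0.1, 0.5]
gripper_width: 0.0716
grip_force: 0.0
pos [ 0.1557 -0.6053  0.2313] yang 81.77 tiltz [ 0. -0. -1.] q [-1.06  0.38  0.01 -0.   -1.19 -0.65] F [-0.3  0.1  0.5] T [ 0.01  0.07 -0.04] w 0.0716 1.0
to [ 0.45 -0.15  0.23] tool delta [-0.2261  0.4927  0.0013]
to [0.4424 0.299  0.15  ] tool delta [0.0718 0.4433 0.08  ]
to [0.4424 0.299  0.    ] tool delta [0.   0.   0.15]
disc tri [ 0.5105 -0.0459  0.0502] 0.04192794566626057
narrow [0.61839021 0.26920643 0.025     ]
```

```bash
R='-0.0174 0.0379 0 0 0.072'; 
python3 steer.py '-0.0174 0.0379 0 0 0.072; -0.0174 0.0379 0 0 0.072; -0.0174 0.0379 0 0 0.072; -0.0174 0.0379 0 0 0.072; -0.0174 0.0379 0 0 0.072'|head -2
python3 steer.py '-0.0174 0.0379 0 0 0.072; -0.0174 0.0379 0 0 0.072; -0.0174 0.0379 0 0 0.072; -0.0174 0.0379 0 0 0.072; -0.0174 0.0379 0 0 0.072'|head -2
python3 steer.py '-0.0174 0.0379 0 0 0.072; -0.0174 0.0379 0 0 0.072; -0.0174 0.0379 0 0 0.072; 0 0 0 0 0.072'|head -2
python3 go.py .4424 .299 .15 .4424 .299 0
```

```text
clock: 1.5
eef_pos: [0.2686, -0.4282, 0.2315]
clock: 2.0
eef_pos: [0.381, -0.2523, 0.2317]
clock: 2.4
eef_pos: [0.4501, -0.1454, 0.2316]
pos [ 0.4501 -0.1454  0.2316] yang 82.39 tiltz [ 1.8e-03  1.0e-04 -1.0e+00] q [ 0.03  0.12 -0.35 -0.   -1.1  -1.74] F [ 1.1 -0.3  0.6] T [-0.05  0.04  0.03] w 0.072 2.4
to [0.4424 0.299  0.15  ] tool delta [0.0666 0.4395 0.0816]
to [0.4424 0.299  0.    ] tool delta [ 0.0003 -0.      0.15  ]
```

```bash

python3 steer.py '0.006 0.04 0.0074 0 0.072; 0.006 0.04 0.0074 0 0.072; 0.006 0.04 0.0074 0 0.072; 0.006 0.04 0.0074 0 0.072; 0.006 0.04 0.0074 0 0.072'|head -2
python3 steer.py '0.006 0.04 0.0074 0 0.072; 0.006 0.04 0.0074 0 0.072; 0.006 0.04 0.0074 0 0.072; 0.006 0.04 0.0074 0 0.072; 0.006 0.04 0.0074 0 0.072'|head -2
python3 steer.py '0.006 0.04 0.0074 0 0.072; 0 0 0 0 0.072; 0 0 0 0 0.072'|head -2
python3 go.py .4424 .299 .06 .4424 .299 0
```

```text
clock: 2.9
eef_pos: [0.4452, 0.0549, 0.1944]
clock: 3.4
eef_pos: [0.4432, 0.2573, 0.1573]
clock: 3.7
eef_pos: [0.4427, 0.2967, 0.1494]
pos [0.4427 0.2967 0.1494] yang 82.14 tiltz [-9.e-04 -1.e-03 -1.e+00] q [ 0.89  0.31 -0.33 -0.   -0.93 -2.6 ] F [ 0.7 -0.3 -0.6] T [-0.04  0.03 -0.04] w 0.0723 3.7
to [0.4424 0.299  0.06  ] tool delta [0.0005 0.0024 0.0894]
to [0.4424 0.299  0.    ] tool delta [-0.      0.0001  0.06  ]
```

```bash

python3 steer.py '0.0005 0.0024 0.03 0 0.072; 0 0 0.03 0 0.072; 0 0 0.03 0 0.072; 0 0 0.02 0 0.072; 0 0 0.01 0 0.072'|head -2
python3 steer.py '0 0 0.01 0 0.072; 0 0 0.01 0 0.072; 0 0 0.008 0 0.072; 0 0 0 0 0.072; 0 0 0 0 0.072'
python3 go.py .4424 .299 .001;python3 - <<'E'
from cell import env
import cv2,numpy as np
c=lambda n,u,v:cv2.resize(env.capture(n)[v-35:v+35,u-50:u+50,::-1],None,fx=4,fy=4,interpolation=cv2.INTER_CUBIC)
cv2.imwrite("pics/z2.png",np.hstack([c("top",220,245),c("side",394,260)]))
E
```

```text
clock: 4.2
eef_pos: [0.4423, 0.2967, 0.0286]
clock: 4.7
eef_pos: [0.4429, 0.2992, 0.0021]
ee_rot: [0.069, 0.998, 0.0, 0.0]
force: [-0.2, 0.5, 0.5]
gripper_width: 0.0719
grip_force: 0.0
pos [0.4429 0.2992 0.0021] yang 82.09 tiltz [ 4.e-04  4.e-04 -1.e+00] q [ 0.9   0.51 -0.47  0.   -0.58 -2.61] F [-0.2  0.5  0.5] T [0.03 0.   0.04] w 0.0719 4.7
to [0.4424 0.299  0.001 ] tool delta [ 0.0005 -0.0002  0.0011]
```

View pics/z2.png

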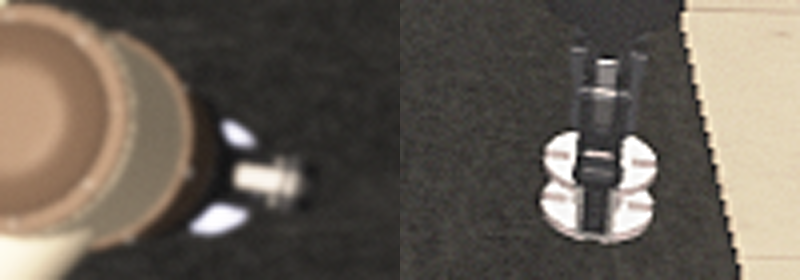

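The finger stands centred on the bobbin at about (598,185) and reaches down to the lower flange. I'm closing the gripper.

```bash

python3 steer.py '0 0 0.001 0 0.06; 0 0 0 0 0.054; 0 0 0 0 0.054; 0 0 0 0 0.054; 0 0 0 0 0.054' 50
python3 steer.py '0 0 -0.01 0 0.054; 0 0 -0.03 0 0.054; 0 0 -0.04 0 0.054; 0 0 -0.04 0 0.054; 0 0 -0.03 0 0.054'
python3 go.py .5108 -.0465 .15
```

```text
clock: 5.3
eef_pos: [0.4431, 0.2995, 0.0021]
ee_rot: [0.069, 0.998, 0.001, 0.001]
force: [-2.3, -1.1, 5.3]
gripper_width: 0.0562
grip_force: 51.7
clock: 5.8
eef_pos: [0.443, 0.2991, 0.154]
ee_rot: [0.069, 0.998, 0.001, 0.001]
force: [0.4, -0.1, -2.0]
gripper_width: 0.0558
grip_force: 53.4
pos [0.443  0.2991 0.154 ] yang 82.1 tiltz [ 0.002   0.0021 -1.    ] q [ 0.9   0.3  -0.33  0.   -0.94 -2.61] F [ 0.4 -0.1 -2. ] T [ 0.1  -0.14  0.05] w 0.0558 5.8
to [ 0.5108 -0.0465  0.15  ] tool delta [-0.1147 -0.333   0.0034]
```

```bash

python3 steer.py '0 0 0 -0.144 0.054; 0 0 0 -0.144 0.054; 0 0 0 -0.144 0.054; 0 0 0 -0.144 0.054; 0 0 0 -0.144 0.054'|head -2
python3 steer.py '0 0 0 0 0.054'|head -2
python3 go.py .51 .05 .16;python3 - <<'E'
from cell import env
import cv2,numpy as np
c=lambda n,u,v:cv2.resize(env.capture(n)[v-35:v+35,u-50:u+50,::-1],None,fx=4,fy=4,interpolation=cv2.INTER_CUBIC)
cv2.imwrite("pics/z3.png",np.hstack([c("top",220,245),c("side",394,200)]))
E
```

```text
clock: 6.3
eef_pos: [0.4423, 0.2986, 0.1513]
clock: 6.4
eef_pos: [0.4424, 0.2986, 0.1512]
pos [0.4424 0.2986 0.1512] yang 123.31 tiltz [-3.e-04  0.e+00 -1.e+00] q [ 0.9   0.31 -0.33 -0.   -0.94 -1.89] F [ 0.7 -0.8 -1.9] T [-0.03 -0.01  0.02] w 0.0557 6.4
to [0.51 0.05 0.16] tool delta [ 0.0801 -0.2449 -0.0088]
```

View pics/z3.png

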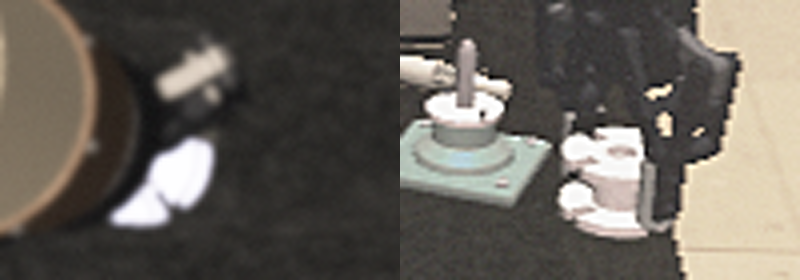

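The bobbin is held upright by the fingers at about (570,160) and (650,190), with its bore at about (622,152). I'm checking its centre against the TCP.

```bash
python3 - <<'E'
from m import *
c=np.array([344,165])+(np.array([622-400,152])+.5)/4-.5
print(c,onz("side",c,.183),proj("side",[.4424,.2986,.183]),proj("top",[.4424,.2986,.183]))
E
python3 steer.py '0.0134 -0.0408 -0.0015 0 0.054; 0.0134 -0.0408 -0.0015 0 0.054; 0.0134 -0.0408 -0.0015 0 0.054; 0.0134 -0.0408 -0.0015 0 0.054; 0.0134 -0.0408 -0.0015 0 0.054'|head -2
python3 steer.py '0.0134 -0.0408 -0.0015 0 0.054; 0 0 0 0 0.054; 0 0 0 0 0.054'|head -2
python3 go.py .5108 -.0465 .155;python3 - <<'E'
from cell import env
import cv2,numpy as np
from m import proj
p=env.get_obs()['eef_pos']
out=[]
for n in("top","side"):
    u,v=proj(n,[p[0],p[1],p[2]+.017])[0].round().astype(int);print(n,u,v)
    out.append(cv2.resize(env.capture(n)[v-35:v+35,u-40:u+40,::-1],None,fx=5,fy=5,interpolation=cv2.INTER_CUBIC))
cv2.imwrite("pics/z4.png",np.hstack(out))
E
```

```text
[399.125 202.625] [0.44176868 0.29747233 0.183     ] [[398.86545511 202.85487822]] [[202.28900526 247.56446802]]
clock: 7.0
eef_pos: [0.4989, 0.09, 0.1588]
clock: 7.3
eef_pos: [0.5101, 0.0492, 0.1599]
pos [0.5101 0.0492 0.1599] yang 123.09 tiltz [-1.e-04  2.e-04 -1.e+00] q [ 0.41  0.26 -0.37 -0.   -0.94 -1.41] F [-0.  -0.3 -0.6] T [ 0.02 -0.05 -0.06] w 0.0558 7.3
to [ 0.5108 -0.0465  0.155 ] tool delta [ 0.0516 -0.0806  0.0049]
top 341 215
side 363 161
```

View pics/z4.png

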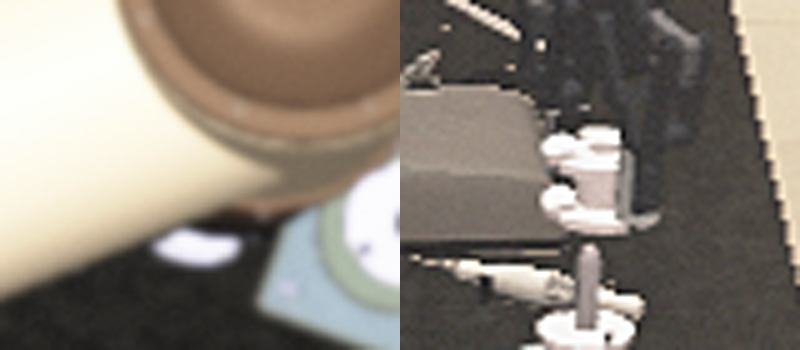

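The bore centre agrees with the TCP to about 1 mm, and the fingertip at (645,218) ends level with the underside. I'm moving over the spindle, then down onto the taper.

```bash

python3 steer.py '0.0172 -0.0268 0.0016 0 0.054; 0.0172 -0.0268 0.0016 0 0.054; 0.0172 -0.0268 0.0016 0 0.054; 0 0 0 0 0.054; 0 0 0 0 0.054'|head -2
python3 go.py .5108 -.0465 .11;python3 - <<'E'
from cell import env
import cv2,numpy as np
from m import proj
p=env.get_obs()['eef_pos']
print(proj("side",[[p[0],p[1],.183],[.5108,-.0465,.1]]))
im=env.capture("side")[130:200,320:400,::-1]
cv2.imwrite("pics/z5.png",cv2.resize(im,None,fx=7,fy=7,interpolation=cv2.INTER_CUBIC))
E
```

```text
clock: 7.9
eef_pos: [0.5111, -0.0447, 0.155]
pos [ 0.5111 -0.0447  0.155 ] yang 123.34 tiltz [-1.e-04  1.e-04 -1.e+00] q [ 0.23  0.27 -0.37 -0.   -0.93 -1.22] F [ 0.7  0.5 -1.8] T [ 0.02 -0.04  0.06] w 0.056 7.9
to [ 0.5108 -0.0465  0.11  ] tool delta [ 0.0013 -0.0013  0.045 ]
[[361.70474989 146.21341029]
 [360.5701908  174.67201365]]
```

View pics/z5.png

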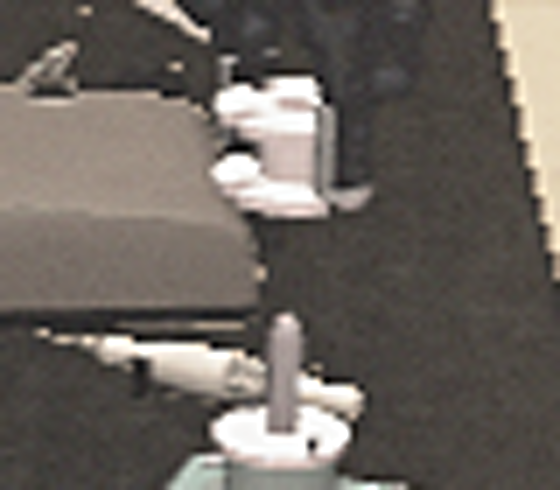

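The bobbin is centred at about x=291 and the spindle is at x=285, as the projections predict. I'm going down slowly and watching the force.

```bash

python3 steer.py '0.0013 -0.0013 0.015 0 0.054; 0 0 0.015 0 0.054; 0 0 0.01 0 0.054; 0 0 0.005 0 0.054; 0 0 0 0 0.054'|head -4
python3 steer.py '0 0 0.004 0 0.054; 0 0 0.004 0 0.054; 0 0 0.004 0 0.054; 0 0 0.004 0 0.054; 0 0 0 0 0.054'|head -4
python3 go.py .5108 -.0465 .062
```

```text
clock: 8.45
eef_pos: [0.5106, -0.0465, 0.1096]
ee_rot: [-0.287, 0.958, 0.0, -0.001]
force: [-0.1, -0.4, -0.9]
clock: 8.95
eef_pos: [0.5103, -0.0473, 0.0935]
ee_rot: [-0.287, 0.958, 0.0, -0.001]
force: [-0.2, -0.4, -2.3]
pos [ 0.5103 -0.0473  0.0935] yang 123.32 tiltz [-1.3e-03 -2.0e-04 -1.0e+00] q [ 0.22  0.35 -0.45 -0.   -0.78 -1.21] F [-0.2 -0.4 -2.3] T [-0.06  0.03  0.  ] w 0.0562 8.95
to [ 0.5108 -0.0465  0.062 ] tool delta [-0.0009  0.0004  0.0315]
```

```bash

python3 steer.py '-0.0006 0.0003 0.004 0 0.054; 0 0 0.004 0 0.054; 0 0 0.004 0 0.054; 0 0 0.004 0 0.054; 0 0 0 0 0.054'|head -4
python3 steer.py '0 0 0.004 0 0.054; 0 0 0.004 0 0.054; 0 0 0.004 0 0.054; 0 0 0.002 0 0.054; 0 0 0 0 0.054'|head -4
python3 go.py .5108 -.0465 .052
```

```text
clock: 9.45
eef_pos: [0.5106, -0.0466, 0.0774]
ee_rot: [-0.287, 0.958, 0.0, -0.001]
force: [-0.6, -0.5, -2.1]
clock: 9.95
eef_pos: [0.5109, -0.0466, 0.0637]
ee_rot: [-0.287, 0.958, 0.0, -0.0]
force: [0.0, -0.6, -0.8]
pos [ 0.5109 -0.0466  0.0637] yang 123.33 tiltz [-8.e-04 -2.e-04 -1.e+00] q [ 0.23  0.39 -0.48 -0.   -0.7  -1.21] F [ 0.  -0.6 -0.8] T [ 0.04 -0.02  0.03] w 0.0557 9.95
to [ 0.5108 -0.0465  0.052 ] tool delta [0.     0.0001 0.0117]
```

```bash

python3 steer.py '0 0 0.002 0 0.054; 0 0 0.002 0 0.054; 0 0 0.001 0 0.054; 0 0 0.001 0 0.054; 0 0 0 0 0.054'|head -4
python3 steer.py '0 0 0.001 0 0.054; 0 0 0.001 0 0.054; 0 0 0 0 0.054'|head -4
python3 go.py .5108 -.0465 .052
```

```text
clock: 10.45
eef_pos: [0.5111, -0.0465, 0.058]
ee_rot: [-0.287, 0.958, 0.0, -0.0]
force: [0.2, 0.8, -0.7]
clock: 10.75
eef_pos: [0.511, -0.0466, 0.056]
ee_rot: [-0.287, 0.958, 0.0, -0.0]
force: [-0.1, 0.3, -1.0]
pos [ 0.511  -0.0466  0.056 ] yang 123.33 tiltz [-3.e-04 -1.e-04 -1.e+00] q [ 0.23  0.4  -0.48 -0.   -0.68 -1.21] F [-0.1  0.3 -1. ] T [-0.02  0.04  0.07] w 0.056 10.75
to [ 0.5108 -0.0465  0.052 ] tool delta [0.0001 0.0002 0.004 ]
```

```bash

for i in 1; do python3 steer.py '0 0 0.001 0 0.054; 0 0 0 0 0.054' | sed -n '2p;4p'; done
python3 steer.py '0 0 0.001 0 0.054; 0 0 0 0 0.054'|sed -n '2p;4p'
python3 steer.py '0 0 0.001 0 0.054; 0 0 0 0 0.054'|sed -n '2p;4p'
python3 go.py .5108 -.0465 .05
```

```text
eef_pos: [0.511, -0.0466, 0.055]
force: [0.6, -0.2, -1.7]
eef_pos: [0.511, -0.0465, 0.054]
force: [0.2, -0.5, -1.2]
eef_pos: [0.511, -0.0465, 0.053]
force: [0.6, 0.7, -0.6]
pos [ 0.511  -0.0465  0.053 ] yang 123.33 tiltz [-3.e-04 -0.e+00 -1.e+00] q [ 0.23  0.41 -0.49 -0.   -0.68 -1.21] F [ 0.6  0.7 -0.6] T [ 0.03 -0.03 -0.08] w 0.0561 11.35
to [ 0.5108 -0.0465  0.05  ] tool delta [0.0002 0.0002 0.003 ]
```

```bash

python3 steer.py '0 0 0.001 0 0.054; 0 0 0 0 0.054'|sed -n '2p;4p'
python3 steer.py '0 0 0.0005 0 0.054; 0 0 0 0 0.054'|sed -n '2p;4p'
python3 steer.py '0 0 0.0005 0 0.054; 0 0 0 0 0.054'|sed -n '2p;4p'
python3 steer.py '0 0 0.0005 0 0.054; 0 0 0 0 0.054'|sed -n '2p;4p'
python3 go.py
```

```text
eef_pos: [0.5112, -0.0465, 0.0522]
force: [-0.0, -0.1, -1.2]
eef_pos: [0.5113, -0.0465, 0.0521]
force: [-1.5, 1.2, 4.2]
eef_pos: [0.5113, -0.0466, 0.052]
force: [-2.7, 0.7, 7.1]
eef_pos: [0.5113, -0.0465, 0.0519]
force: [-4.4, 0.4, 10.2]
pos [ 0.5113 -0.0465  0.0519] yang 123.36 tiltz [ 7.e-04 -2.e-04 -1.e+00] q [ 0.23  0.41 -0.49  0.   -0.67 -1.21] F [-4.4  0.4 10.2] T [0.35 0.97 0.02] w 0.0562 12.15
```

Contact came at TCP z=0.052, which is the home height, since the underside is 2 mm below the TCP. No force showed at pin height. I'm easing the load, releasing, and checking.

```bash

python3 steer.py '0 0 -0.001 0 0.054; 0 0 0 0 0.054'|sed -n '2p;4p'
python3 steer.py '0 0 0 0 0.06; 0 0 0 0 0.064; 0 0 0 0 0.07; 0 0 0 0 0.072; 0 0 0 0 0.072'
python3 go.py; python3 - <<'E'
from cell import env
import cv2
im=env.capture("side")[150:220,320:400,::-1]
cv2.imwrite("pics/z6.png",cv2.resize(im,None,fx=7,fy=7,interpolation=cv2.INTER_CUBIC))
E
```

```text
eef_pos: [0.5113, -0.0466, 0.052]
force: [-2.6, -0.6, 4.7]
clock: 12.85
eef_pos: [0.5111, -0.0465, 0.0514]
ee_rot: [-0.287, 0.958, 0.0, -0.0]
force: [-0.0, 1.2, -0.0]
gripper_width: 0.0722
grip_force: 0.0
pos [ 0.5111 -0.0465  0.0514] yang 123.33 tiltz [-2.e-04 -0.e+00 -1.e+00] q [ 0.23  0.41 -0.49 -0.   -0.67 -1.21] F [-0.   1.2 -0. ] T [0.03 0.03 0.07] w 0.0722 12.85
```

View pics/z6.png

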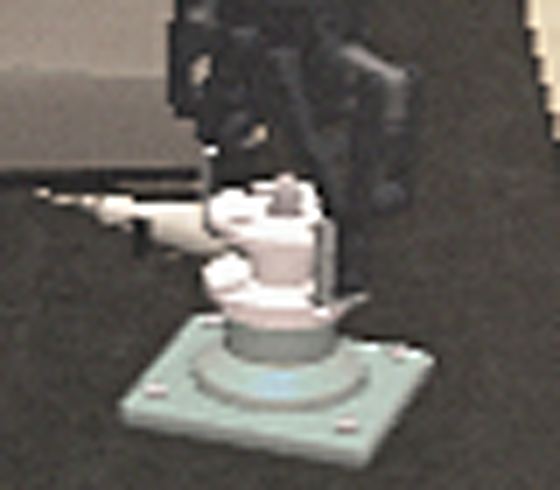

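The bobbin sits low on the disc at about (270,255), with the spindle tip showing through at (287,195). The fingers are clear, so I'm opening fully and backing straight up.

```bash

python3 steer.py '0 0 0 0 0.085; 0 0 0 0 0.085; 0 0 -0.003 0 0.085; 0 0 -0.005 0 0.085; 0 0 0 0 0.085'|sed -n '2p;4,5p'
python3 steer.py '0 0 -0.01 0 0.085; 0 0 -0.02 0 0.085; 0 0 -0.03 0 0.085; 0 0 -0.03 0 0.085; 0 0 -0.04 0 0.085'|sed -n '2p;4p'
python3 steer.py '0 0 -0.03 0 0.085; 0 0 0 0 0.085'|sed -n '2p;4p'
python3 go.py .49 .16 .22
```

```text
eef_pos: [0.5118, -0.0464, 0.0605]
force: [0.3, -0.8, -0.1]
gripper_width: 0.0852
eef_pos: [0.51, -0.0467, 0.1904]
force: [1.5, 0.3, -0.6]
eef_pos: [0.5138, -0.0464, 0.2254]
force: [-0.1, -0.2, -0.3]
pos [ 0.5138 -0.0464  0.2254] yang 123.38 tiltz [ 1.130e-02  9.000e-04 -9.999e-01] q [ 0.23  0.2  -0.27  0.   -1.09 -1.21] F [-0.1 -0.2 -0.3] T [ 0.04 -0.03 -0.01] w 0.085 14.1
to [0.49 0.16 0.22] tool delta [-0.0937  0.1855  0.0054]
```

Moving aside for a clear view.

```bash

python3 steer.py '-0.019 0.037 0 0 0.085; -0.019 0.037 0 0 0.085; -0.019 0.037 0 0 0.085; -0.019 0.037 0 0 0.085; -0.019 0.037 0 0 0.085'|sed -n '2p;4p'
python3 steer.py '0 0 -0.02 0 0.085; 0 0 0 0 0.085'|sed -n '2p;4p'
python3 - <<'E'
from m import *
I={n:np.mean([env.capture(n).astype(float) for _ in range(6)],0) for n in M}
c=[cv2.resize(np.clip(I[n][v-28:v+28,u-32:u+32,::-1],0,255).astype(np.uint8),None,fx=6,fy=6,interpolation=cv2.INTER_CUBIC) for n,u,v in(("top",382,222),("side",360,187))]
cv2.imwrite("pics/z7.png",np.hstack(c))
for n,u,v in(("top",384,220),("side",360,187)):
    o=mom(hull(I[n],u,v,22,215 if n=="top" else 200));print(n,o.round(2),[(z,mom(proj(n,np.vstack([circ((.5108,-.0465),.03,q) for q in(z,z+.034)]))).round(2)) for z in(.05,.055)])
E
```

```text
eef_pos: [0.488, 0.1616, 0.2196]
force: [1.2, -0.4, -0.1]
eef_pos: [0.4896, 0.1619, 0.2416]
force: [0.1, 0.4, -0.0]
top [384.05 222.72  26.82] [(0.05, array([383.96, 222.95,  27.21])), (0.055, array([384.35, 222.64,  27.37]))]
side [356.84 184.68  22.59] [(0.05, array([360.1 , 185.78,  19.81])), (0.055, array([360.17, 184.12,  19.82]))]
```

View pics/z7.png

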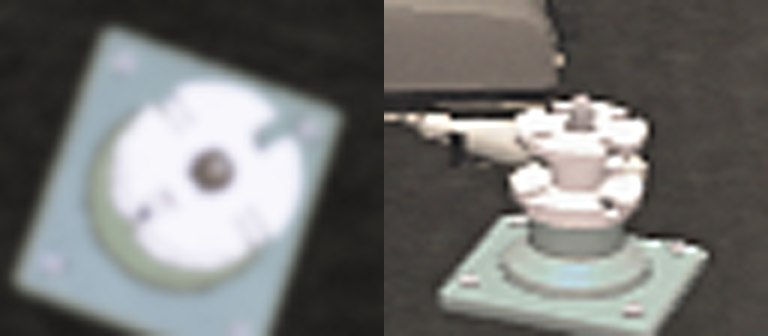

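The slots now line up with the pins' line: a pin shows inside the lower slot at (143,213) in the top view and at (608,203) in the side view. One last height check uses the bottom edge of the lower flange, at zoom y≈228, together with the bystanders.

```bash
python3 - <<'E'
from m import *
I={n:np.mean([env.capture(n).astype(float) for _ in range(4)],0) for n in M}
for z in(.05,.055):
    p=proj("side",circ((.5108,-.0465),.03,z));q=proj("side",circ((.5108,-.0465),.03,z+.034));print(z,"bottom row",p[:,1].max(),"top row",q[:,1].min())
print(I["side"][190:203,357:364,0].mean(1).round()); print(I["side"][172:182,352:356,0].mean(1).round())
A=np.load("avg.npz")
for n,u,v in(("top",239,174),("top",314,140),("top",386,140),("side",314,257),("side",284,228),("side",290,199)):
    s=np.s_[v-12:v+12,u-12:u+12];print(n,u,v,np.abs(I[n][s]-A[n][s]).mean().round(1))
E
```

```text
0.05 bottom row 195.81077802990558 top row 175.81577545607115
0.055 bottom row 194.15048984761842 top row 174.17138809756085
[205. 248. 247. 252. 210. 216. 220. 139. 144. 146. 144. 137. 184.]
[123. 106.  42.  39. 118. 198. 255. 250. 251. 201.]
top 239 174 96.0
top 314 140 23.9
top 386 140 26.0
side 314 257 1.5
side 284 228 1.9
side 290 199 1.9
```

```bash
python3 -c "
from cell import env
print(env.hand_in())"
```

```text
the job is handed in; nothing more can be done
None
```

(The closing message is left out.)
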